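Lock the hook drawer of a fly-tying station

ROBOT

A 7-joint arm with a two-finger parallel gripper is mounted at the origin on the work surface. World frame = base frame: x ahead of the robot, y to its left, z up, the work surface at z = 0. Lengths are in m, angles in rad, forces in N, time in s.
With the tool pointing down it reaches from about 0.425 to 0.925 m from the base axis. Payload 6.8 kg.
Tool frame: the origin (TCP) lies on the front face of the gripper's body, between the roots of the fingers; the fingertips stand 73 mm ahead of it and the grasp point (between the pads) lies 54 mm ahead of it; z points along the fingers, y is the direction in which the jaws open and shut (so a half turn about z gives the same grasp; the last joint's range is limited). The gripper opens to 85 mm and grips with 20 to 120 N. Pads are 22 mm wide; open, the fingers measure 114 mm over their backs; the gripper's body (76 mm by 85 mm) begins 54 mm behind the grasp point. The pads swing forward as they close: fully open they stand 13 mm farther back than shut.
Start: joints at [1.044, 0.477, 0.022, 1.555, -0.011, 1.109, -0.083], TCP at [0.275, -0.617, 0.304] pointing down, gripper open.
Joint ranges: [-2.96, 2.96], [-0.34, 2.1], [-1.41, 1.46], [0.24, 2.44], [-1.37, 4.51], [0.17, 1.92], [-2.96, 2.96]. Speed limits (rad/s): [2.39, 2.39, 3.14, 3.14, 3.14, 3.14, 3.14].

INTERFACE

Orientations are given as a unit quaternion [w, x, y, z].
In Python, from station import get_obs, read_camera, hand_in, spot_in, cut_out, spot_point gives the robot as it stands. The module is installed in compiled form; this text tells all that it offers.
- The arm moves only by the tool move_arm, never from a script. Its arguments are lists of equal length, an entry for each row: "gripper": the opening, from 0 (shut) to 1 (fully open); "xyz": the shift along the tool's x, y, z in cm, a list of three; "twist": the turn about the tool's z in rad. A call has 1 to 5 rows; each row is the pose to reach, as a shift and turn from the pose commanded when the call began, along the tool's axes at that moment; what a row does not reach only later rows make up. A row lasts 1/12 s, in which the tool goes at most 41.7 mm and 7.16 degrees, less where a joint would pass 70% of its speed; a pose out of reach is approached as far as the arm can. A call with a gripper value outside its range is refused whole. The fingers move at their own pace and stop on an object; "squeeze" is the grip in N (left out, the last holds). Time passes only in rows, so rows that repeat a pose let the fingers close. It gives the time, the measured TCP pose, the force and the opening at its end, in the units of the state.
- get_obs(): the state, without advancing time (a new reading comes with each control period).
- read_camera(name): name is "scene" or "top"; returns a dict with "pixels" (420x560x3 uint8, red, green, blue), "fx", "fy", "cx", "cy" (pixels), "R" (3x3) and "t" (3): a world point X has camera coordinates R X + t. Camera axes: x right, y down, z forward; pixel columns grow to the right and rows downward; lengths in m; the calibration is good to about 2 mm. A picture is of the moment at which its call begins. There is no depth.
- hand_in(): hands the job in, once; it reports no verdict.
Trained networks look in the newest picture that a camera, given by its name, has taken for a name from the list of things; names that differ only in an ending like _2 or _b are one class to them, and where a whole thing is asked for, a point or a joint stands for the part that bears it (a point fixed in the world has none). Each returns a list of dicts, best first, with "p" (0 to 1); they miss things now and then, are a little off and sometimes report something else, mostly with a low value. They report only what shows in the picture. A call takes as long as a camera call. They do not tell look-alikes from the thing itself.
- spot_in(query, camera): "centre" ([x, y, z] in m, in world coordinates, good to about 4 mm: the middle of the surface that is visible of it).
- cut_out(query, camera): "pixels" (420x560 bool, what is visible of it).
- spot_point(query, camera): "centre" ([x, y, z] in m, in world coordinates, good to about 4 mm: a listed point, or the origin of a listed thing).
The state is a dict: "t": time; "q": joint angles; "joint_vel": joint speeds; "joint_torque": joint torques, N m; "eef_pos": TCP position; "tool_rot": TCP orientation; "contact_force": force on the tool from outside, world axes, zero at the start; "torque": the same for the moment, N m; "gripper_width": opening from 0.0 (shut) to 1.0 (fully open).
Only numpy, scipy, OpenCV 4.12 (cv2) and the standard library are available. Lean on these libraries where they do the work, as an engineer would, in place of code of your own. Each camera call takes 0.05 s, during which the arm holds its last target.

TASK

Lock up the fly-tying station: first push its open hook drawer fully home until it seats at its detent, then turn the knurled collar on the station's top on its post (do not lift it off) until its hidden keyways drop over the pins, and push it all the way down against its spring. Finish while still holding the collar pushed fully down, with the gripper's fingers on it to the end; leave the jar, the stacker and the spool beside the station where they stand.

Things in the scene. Friction and masses are not known exactly. Their poses are not given: they have to be found in the camera images.
- station: Fixed wooden box, 170 (x) by 220 (y) by 65 mm high, on the work surface, turned up to about 0.25 rad; origin at the centre of its underside, +x to its back, z up. The drawer is in its front (-x) face; the collar's post stands on its flat top. The top is otherwise clear.
- hook_drawer (a joint): How far the drawer is out, in m: 0 = fully home at a hard stop; starts 0.04 to 0.075 out, towards the station's -x. About 1 N of friction; from 9 to 4 mm before home it must be pushed over a spring detent (about 4 N more), which below about 3 mm draws it to 0 and keeps it there. At 0 its face stands 8 mm proud of the station's front.
- drawer_face (a point): Centre of the outer surface of the drawer's flat wooden face, 206 mm wide, 45 mm tall (1 to 46 mm above the work surface), facing the station's -x; axes parallel to the station's; moves with the drawer. No handle: push the flat face with the fingers reaching down in front of it.
- collar_mid (a point): Centre, half-way up, of the knurled dark steel collar: a round cap 44 mm across, 40 mm tall, closed on top, loose on the vertical post, about 0.14 kg. At the start its underside rests level on three hidden pins, this point 42 mm above the station's top; fully down it is 32 mm above it. Plays 1.4 mm sideways. Its yaw does not tell where the pins are; a push of 2 to 5 N while turning is enough.
- post_foot (a point): On the post's vertical axis, at the station's top (10 mm behind the box's centre). The post's three pins match three unseen keyways in the collar, 120 degrees apart. Turned 35 to 85 degrees either way (it varies; a window some 15 degrees wide, binding at its edges) the collar drops 4 mm over the pins onto a spring sleeve; pushed on, it goes 6 mm further to a hard stop.
- lock_sleeve (a joint): Travel in m of the spring sleeve round the post under the collar, pushed down by the collar: 0 = up (also whenever the collar rests on the pins), 0.006 = fully down. Its spring pushes back with 3 N at 0 and 9 N at 0.006 and lifts the collar again when it is let go.
- jar_mid (a point): Bystander: amber glass jar with a black cap, 42 mm across, 58 mm tall, on the table at the station's +y side; point half-way up.
- stacker_mid (a point): Bystander: aluminium hair stacker, a tube on a foot, 34 mm across, 70 mm tall, on the table at the station's -y side; point half-way up.
- spool_mid (a point): Bystander: grey thread spool, 36 mm across, 30 mm tall, on the table at the station's -y side; point half-way up.
Things that resemble listed ones, but are neither listed nor needed, are in the scene too. Leave any pink or turquoise look-alike of the part that bears collar_mid alone.

How it is judged:
By the outcome, as a careful person would: the job done as asked, in the order asked, and still so for the second after the job is handed in, while the arm keeps its last pose, push and grip.
It also fails if it takes over 58 s, if anything falls off the work surface, if the arm or the gripper's body presses on something with over 40 N, if the wrist force passes 120 N, or if a joint passes its speed limit or range.

## Working session

There is one attempt and no reset: what is moved stays moved. The work goes in short steps, Python scripts to look and compute and a tool call to move; the robot and the scene stay as the last step left them, time stands still between calls to the robot, and variables do not carry over. Pictures are saved under pics/ and viewed, and the job is handed in when it is done.

Besides the shell and the picture viewer there is one more tool, called after "Request:" by a JSON object that holds its "op" and its "data", one argument or row to a line. move_arm: Moves the arm, as the interface text tells. Its arguments: {"type":"object","properties":{"gripper":{"type":"array","items":{"type":"number"}},"xyz":{"type":"array","items":{"type":"array","items":{"type":"number"}}},"twist":{"type":"array","items":{"type":"number"}},"squeeze":{"type":"number"}},"required":["gripper","xyz","twist"]}

```bash
mkdir -p pics; python3 - <<'E'
from station import *
import cv2
o=get_obs();print({k:(v if not hasattr(v,'__len__') else [round(float(x),3) for x in v]) for k,v in o.items()})
for c in("scene","top"):
    r=read_camera(c);cv2.imwrite(f"pics/{c}0.png",r["pixels"][:,:,::-1])
    print(c,r["fx"],r["R"],r["t"])
    for q in("station","drawer_face","collar_mid","post_foot","jar_mid","stacker_mid","spool_mid"):
        print(q,[(round(d["p"],2),[round(float(x),4) for x in d["centre"]]) for d in spot_point(q,c)[:4]])
E
```

```text
{'t': 0.0, 'q': [1.044, 0.478, 0.022, 1.556, -0.011, 1.109, -0.083], 'joint_vel': [0.001, -0.0, -0.0, -0.001, 0.001, 0.001, 0.001], 'joint_torque': [-0.001, -59.646, 1.608, -28.12, 0.013, 0.009, -0.0], 'eef_pos': [0.274, -0.616, 0.303], 'tool_rot': [-0.001, 0.978, 0.208, -0.0], 'contact_force': [0.122, 0.149, 0.618], 'torque': [0.001, -0.017, -0.039], 'gripper_width': 0.9996761378412474}
scene 512.4555991743266 [[-0.62213304  0.78271042 -0.01774461]
 [ 0.44982265  0.33880486 -0.82636   ]
 [-0.64078863 -0.52208779 -0.56286257]] [ 0.37915666 -0.24562004  1.39800758]
station [(0.67, [0.6261, 0.1192, 0.0031])]
drawer_face [(0.96, [0.4956, 0.1438, 0.0226])]
collar_mid [(0.85, [0.8069, 0.1024, 0.0203]), (0.8, [0.6362, 0.1152, 0.1059]), (0.78, [0.8354, 0.0162, 0.0227])]
post_foot [(0.73, [0.6376, 0.1165, 0.0642])]
jar_mid [(0.67, [0.6876, 0.2904, 0.0269])]
stacker_mid [(0.63, [0.6483, -0.0973, 0.0347]), (0.18, [0.6348, 0.1182, 0.0654])]
spool_mid [(0.49, [0.5618, -0.0723, 0.0155])]
top 543.0235796751323 [[ 0.02885553 -0.99896568  0.03514141]
 [-0.99573371 -0.03180918 -0.08661732]
 [ 0.08764555 -0.0324921  -0.99562168]] [4.51869407e-04 6.84699277e-01 1.12354444e+00]
station [(0.79, [0.63, 0.1178, -0.0014])]
drawer_face [(0.8, [0.4898, 0.1484, 0.025])]
collar_mid [(0.74, [0.8044, 0.1065, 0.0177]), (0.71, [0.8328, 0.0139, 0.0221]), (0.57, [0.6367, 0.1161, 0.1057])]
post_foot [(0.56, [0.6429, 0.1148, 0.0624])]
jar_mid [(0.59, [0.6842, 0.2902, 0.0294])]
stacker_mid [(0.51, [0.6422, -0.0973, 0.0367])]
spool_mid [(0.82, [0.5604, -0.071, 0.0113])]
```

View pics/scene0.png

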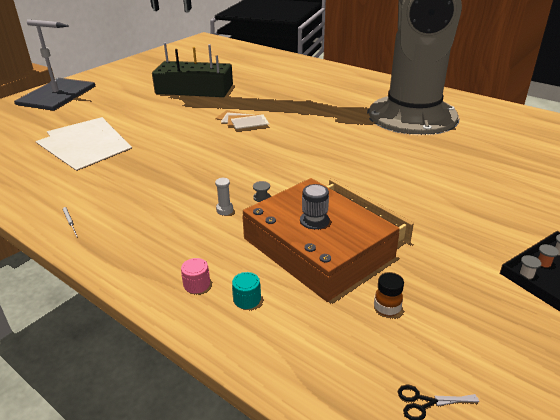

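View pics/top0.png

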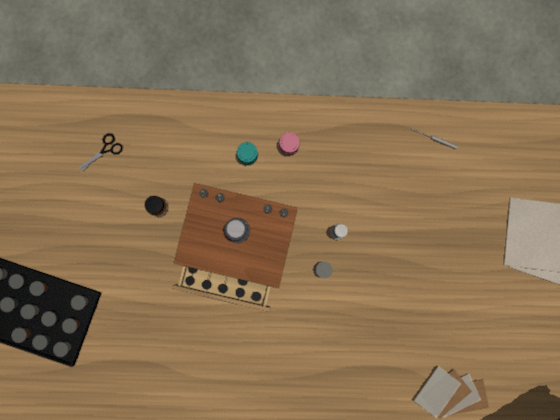

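```bash
cat > h.py <<'E'
from station import *
import numpy as np, cv2
from scipy.spatial.transform import Rotation as Rn
def bp(r,u,v,z):
    d=r["R"].T@np.array([(u-r["cx"])/r["fx"],(v-r["cy"])/r["fy"],1]);c=-r["R"].T@r["t"]
    return c+d*(z-c[2])/d[2]
def rel(target,yaw=None):
    """target TCP world -> tool-axes shift cm + twist"""
    o=get_obs();w,x,y,z=o["tool_rot"];R=Rn.from_quat([x,y,z,w]).as_matrix()
    s=R.T@(np.array(target)-o["eef_pos"])*100
    cy=np.arctan2(R[1,0],R[0,0])
    tw=None if yaw is None else -((yaw-cy+np.pi/2)%np.pi-np.pi/2)
    print("shift cm",s.round(2),"yaw now",round(cy,3),"twist",tw, "tilt",R[:,2].round(3))
def st():
    o=get_obs();print("t",round(o["t"],2),"p",np.round(o["eef_pos"],4),"F",np.round(o["contact_force"],1),"T",np.round(o["torque"],2),"w",round(o["gripper_width"],3),"q7",round(o["q"][6],2))
E
python3 - <<'E'
from h import *
r=read_camera("top")
m=cut_out("station","top")[0]["pixels"].astype(np.uint8)
im=r["pixels"][:,:,::-1].copy()
cv2.imwrite("pics/crop.png",cv2.resize(im[170:320,160:360],None,fx=4,fy=4,interpolation=cv2.INTER_CUBIC))
P={k:bp(r,*uv,0.065) for k,uv in dict(fl=(176,263),fr=(282,287),bl=(193,184),br=(298,207)).items()}
for k in P:print(k,P[k].round(4))
print("c",sum(P.values())/4, np.linalg.norm(P['fl']-P['fr']),np.linalg.norm(P['fl']-P['bl']))
for a,b in(('fr','fl'),('br','bl')):
    d=P[b]-P[a];print("yaw",np.arctan2(-d[0],d[1]))
for a,b in(('fr','br'),('fl','bl')):
    d=P[b]-P[a];print("yaw",np.arctan2(d[1],d[0]))
# drawer face top edge z=.046
a=bp(r,173.5,289,.046);b=bp(r,270,307.5,.046);print("face",a,b,(a+b)/2,np.linalg.norm(a-b))
print("collar",bp(r,235.5,230,.127))
rel([0.5,-0.3,0.3],-0.2)
E
```

```text
fl [0.5667 0.2362 0.065 ]
fr [0.5243 0.0198 0.065 ]
bl [0.7292 0.2089 0.065 ]
br [ 0.6886 -0.0084  0.065 ]
c [0.62720171 0.11412632 0.065     ] 0.220446953197401 0.16471570000592017
yaw -0.19364369271308665
yaw -0.1843227620557688
yaw -0.17018839124044302
yaw -0.1664960927892628
face [0.51320353 0.24186791 0.046     ] [0.48076799 0.04269105 0.046     ] [0.49698576 0.14227948 0.046     ] 0.2018006051635217
collar [0.63428678 0.11502526 0.127     ]
shift cm [ 33.48 -19.76   0.39] yaw now 0.419 twist 0.6187870616305942 tilt [ 0. -0. -1.]
```

View pics/crop.png

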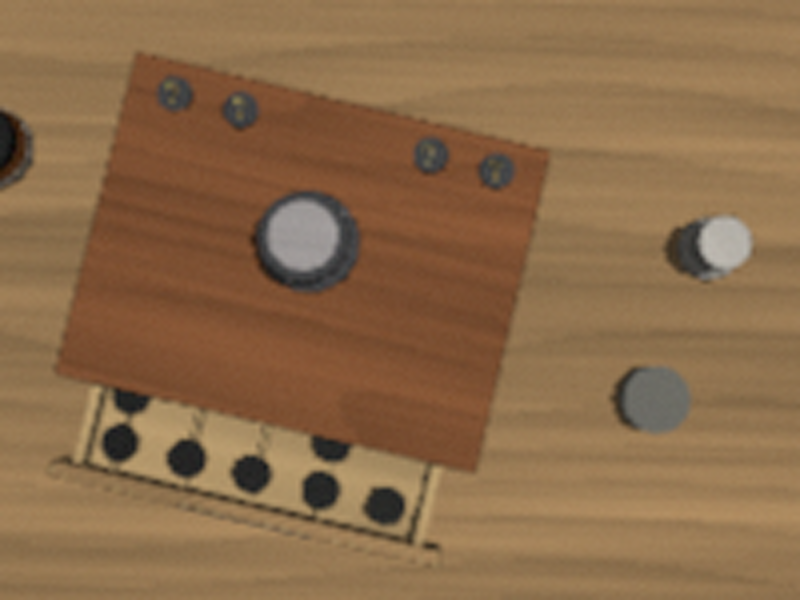

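Request:
{"op": "move_arm", "data": {
  "gripper": [0, 0, 0, 0, 0],
  "xyz": [
    [3.4, -2, 0],
    [6.8, -4, 0],
    [10.2, -6, 0],
    [13.6, -8, 0],
    [17, -10, 0]
  ],
  "twist": [0.12, 0.24, 0.36, 0.48, 0.6]
}}

```text
t: 1.32
eef_pos: [0.3899, -0.4546, 0.3041]
tool_rot: [0.0, 0.996, -0.094, 0.0]
contact_force: [0.7, -0.4, 0.9]
gripper_width: 0.298
```

```bash
python3 -c "
from h import *
st();rel([.5,-.3,.3],-.18);rel([.44,.152,.2],-.18)"
```

```text
t 1.32 p [ 0.3899 -0.4546  0.3041] F [ 0.7 -0.4  0.9] T [ 0.02 -0.05 -0.07] w 0.298 q7 -0.97
shift cm [  7.93 -17.24   0.41] yaw now -0.188 twist -0.007508023156262755 tilt [ 0. -0. -1.]
shift cm [ -6.39 -60.53  10.4 ] yaw now -0.188 twist -0.007508023156262755 tilt [ 0. -0. -1.]
```

Request:
{"op": "move_arm", "data": {
  "gripper": [0, 0, 0, 0, 0],
  "xyz": [
    [2, -3.5, 0],
    [4, -7, 0],
    [5, -10.5, 0],
    [5, -14, 0],
    [5, -18, 0]
  ],
  "twist": [0, 0, 0, 0, 0]
}}

```text
t: 1.73
eef_pos: [0.4714, -0.2871, 0.304]
tool_rot: [0.0, 0.996, -0.091, 0.0]
contact_force: [0.4, -0.1, -0.5]
gripper_width: 0.005
```

Request:
{"op": "move_arm", "data": {
  "gripper": [0, 0, 0, 0, 0],
  "xyz": [
    [0, -4, 0],
    [-1, -8, 0],
    [-2, -12, 0],
    [-3, -16, 0],
    [-4, -20, 0]
  ],
  "twist": [0, 0, 0, 0, 0]
}}

```text
t: 2.15
eef_pos: [0.467, -0.0823, 0.3042]
tool_rot: [0.0, 0.996, -0.091, 0.0]
contact_force: [0.8, 0.2, 0.2]
gripper_width: 0.001
```

Request:
{"op": "move_arm", "data": {
  "gripper": [0, 0, 0, 0, 0],
  "xyz": [
    [-1, -4, 0],
    [-2, -8, 0],
    [-3, -12, 0],
    [-4, -16, 0],
    [-5, -20, 0]
  ],
  "twist": [0, 0, 0, 0, 0]
}}

```text
t: 2.57
eef_pos: [0.4538, 0.1234, 0.3043]
tool_rot: [-0.0, 0.996, -0.091, 0.001]
contact_force: [1.2, 0.0, -0.2]
gripper_width: -0.004
```

```bash
python3 -c "
from h import *
st();rel([.44,.150,.1],-.18)"
```

```text
t 2.57 p [0.4538 0.1234 0.3043] F [ 1.2  0.  -0.2] T [-0.   -0.06 -0.  ] w -0.004 q7 -2.21
shift cm [-1.86 -2.36 20.43] yaw now -0.182 twist -0.0015060801933883816 tilt [ 0.001  0.    -1.   ]
```

Request:
{"op": "move_arm", "data": {
  "gripper": [0, 0, 0, 0, 0],
  "xyz": [
    [-1.8, -2.4, 2],
    [-1.8, -2.4, 6],
    [-1.8, -2.4, 10],
    [-1.8, -2.4, 14],
    [-1.8, -2.4, 17]
  ],
  "twist": [0, 0, 0, 0, 0]
}}

```text
t: 2.98
eef_pos: [0.4401, 0.1482, 0.1316]
tool_rot: [0.0, 0.996, -0.09, -0.001]
contact_force: [-0.1, 0.0, 0.2]
gripper_width: 0.0
```

Request:
{"op": "move_arm", "data": {
  "gripper": [0, 0, 0, 0, 0],
  "xyz": [
    [0, 0, 1.5],
    [0, 0, 3],
    [0, 0, 3.4],
    [0, 0, 3.4],
    [0, 0, 3.4]
  ],
  "twist": [0, 0, 0, 0, 0]
}}

```text
t: 3.4
eef_pos: [0.4414, 0.1486, 0.1004]
tool_rot: [-0.0, 0.996, -0.09, 0.0]
contact_force: [0.5, -0.3, 0.2]
gripper_width: -0.004
```

```bash
python3 -c "
from h import *
st();rel([.5347-.0108,.134+.002,.1],-.18)
for c in('top','scene'):cv2.imwrite('pics/'+c+'1.png',read_camera(c)['pixels'][:,:,::-1])
for c in('top','scene'):print([d['centre'] for d in spot_point('drawer_face',c)])
"
```

```text
t 3.4 p [0.4414 0.1486 0.1004] F [ 0.5 -0.3  0.2] T [ 0.02  0.01 -0.01] w -0.004 q7 -2.43
shift cm [ 8.34 -0.25  0.05] yaw now -0.181 twist -0.0012124774419361994 tilt [ 0.001  0.    -1.   ]
[[0.4926, 0.1493, 0.0233]]
[[0.4922, 0.1454, 0.0237]]
```

View pics/scene1.png

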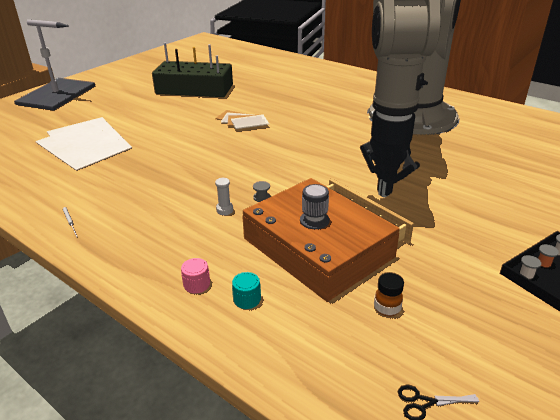

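The closed fingers hang in front of the drawer face, tips near pixel (387,190), and the drawer is still open. Next I push along tool +x.

Request:
{"op": "move_arm", "data": {
  "gripper": [0, 0, 0, 0, 0],
  "xyz": [
    [1.5, 0, 0],
    [3, 0, 0],
    [4, 0, 0],
    [5, 0, 0],
    [6, 0, 0]
  ],
  "twist": [0, 0, 0, 0, 0]
}}

```text
t: 4.02
eef_pos: [0.5003, 0.1374, 0.1001]
tool_rot: [0.0, 0.996, -0.091, -0.0]
contact_force: [-1.0, 0.1, 1.4]
gripper_width: -0.002
```

Request:
{"op": "move_arm", "data": {
  "gripper": [0, 0, 0, 0],
  "xyz": [
    [0.5, 0, 0],
    [0.9, 0, 0],
    [1.2, 0, 0],
    [1.5, 0, 0]
  ],
  "twist": [0, 0, 0, 0]
}}

```text
t: 4.35
eef_pos: [0.5145, 0.1348, 0.0998]
tool_rot: [0.0, 0.996, -0.09, -0.0]
contact_force: [-1.2, -1.0, -0.4]
gripper_width: -0.001
```

Request:
{"op": "move_arm", "data": {
  "gripper": [0, 0, 0],
  "xyz": [
    [0.2, 0, 0],
    [0.4, 0, 0],
    [0.5, 0, 0]
  ],
  "twist": [0, 0, 0]
}}

```text
t: 4.6
eef_pos: [0.5183, 0.1341, 0.0997]
tool_rot: [0.0, 0.996, -0.09, -0.001]
contact_force: [-7.7, 0.1, 6.2]
gripper_width: -0.003
```

Request:
{"op": "move_arm", "data": {
  "gripper": [0, 0, 0],
  "xyz": [
    [0.1, 0, 0],
    [0.2, 0, 0],
    [0.3, 0, 0]
  ],
  "twist": [0, 0, 0]
}}

```text
t: 4.85
eef_pos: [0.5203, 0.1337, 0.0996]
tool_rot: [0.001, 0.996, -0.09, -0.002]
contact_force: [-7.3, -0.6, 4.7]
gripper_width: -0.002
```

```bash
python3 -c "
from h import *
st();rel([.5347-.0108,.134+.002,.1],-.18)
for c in('top','scene'):cv2.imwrite('pics/'+c+'2.png',read_camera(c)['pixels'][:,:,::-1])
for c in('top','scene'):print([d['centre'] for d in spot_point('drawer_face',c)])
"
```

```text
t 4.85 p [0.5203 0.1337 0.0996] F [-7.3 -0.6  4.7] T [ 0.    1.36 -0.03] w -0.002 q7 -2.32
shift cm [ 0.31 -0.29 -0.04] yaw now -0.18 twist -0.0001859188791326627 tilt [-0.004 -0.001 -1.   ]
[]
[]
```

Request:
{"op": "move_arm", "data": {
  "gripper": [0, 0, 0],
  "xyz": [
    [0.1, 0, 0],
    [0.2, 0, 0],
    [0.3, 0, 0]
  ],
  "twist": [0, 0, 0]
}}

```text
t: 5.3
eef_pos: [0.5255, 0.1328, 0.0998]
tool_rot: [0.0, 0.996, -0.091, -0.0]
contact_force: [-5.3, -0.3, 2.9]
gripper_width: -0.001
```

Request:
{"op": "move_arm", "data": {
  "gripper": [0, 0, 0],
  "xyz": [
    [0.1, 0, 0],
    [0.2, 0, 0],
    [0.3, 0, 0]
  ],
  "twist": [0, 0, 0]
}}

```text
t: 5.55
eef_pos: [0.5259, 0.1328, 0.0997]
tool_rot: [0.001, 0.996, -0.09, -0.003]
contact_force: [-14.5, 1.3, 12.3]
gripper_width: 0.001
```

Request:
{"op": "move_arm", "data": {
  "gripper": [0, 0, 0],
  "xyz": [
    [0.1, 0, 0],
    [0.2, 0, 0],
    [0.3, 0, 0]
  ],
  "twist": [0, 0, 0]
}}

```text
t: 5.8
eef_pos: [0.5263, 0.1328, 0.0995]
tool_rot: [0.001, 0.996, -0.09, -0.005]
contact_force: [-22.5, 3.1, 14.8]
gripper_width: 0.001
```

```bash
python3 -c "
from h import *
st()
r=read_camera('top')
cv2.imwrite('pics/top3.png',cv2.resize(r['pixels'][170:320,160:360,::-1],None,fx=4,fy=4))
r=read_camera('scene')
cv2.imwrite('pics/scene3.png',cv2.resize(r['pixels'][100:300,200:460,::-1],None,fx=3,fy=3))
"
```

```text
t 5.8 p [0.5263 0.1328 0.0995] F [-22.5   3.1  14.8] T [ 0.43  4.54 -0.09] w 0.001 q7 -2.31
```

View pics/scene3.png

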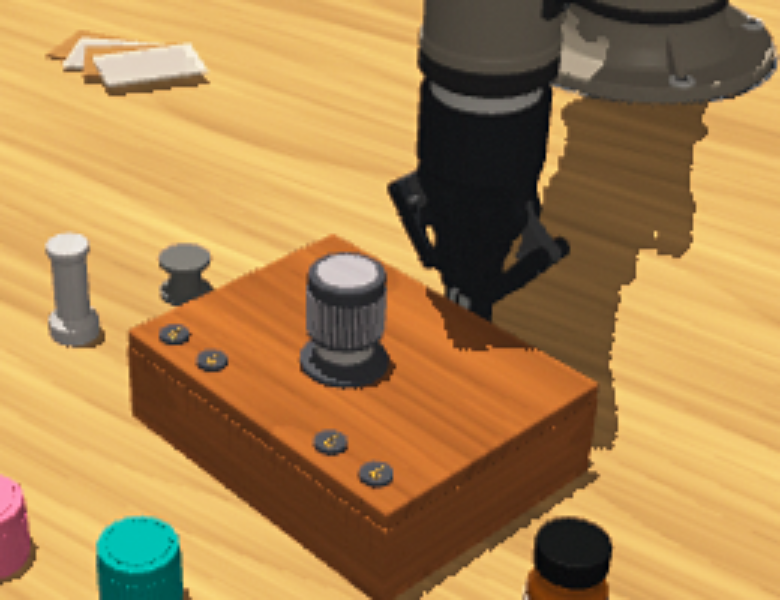

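The drawer is at its hard stop: the push force climbs without travel, and the face is flush in the picture. I'll back off and rise.

Request:
{"op": "move_arm", "data": {
  "gripper": [0, 0, 0, 0, 0],
  "xyz": [
    [-0.5, 0, 0],
    [-1, 0, 0],
    [-2.5, 0, 0],
    [-4, 0, 0],
    [-4, 0, -3]
  ],
  "twist": [0, 0, 0, 0, 0]
}}

```text
t: 6.32
eef_pos: [0.488, 0.1387, 0.1263]
tool_rot: [0.001, 0.996, -0.09, -0.004]
contact_force: [-1.1, 0.2, -0.5]
gripper_width: -0.001
```

Request:
{"op": "move_arm", "data": {
  "gripper": [1, 1, 1, 1, 1],
  "xyz": [
    [0, 0, -4],
    [0, 0, -8],
    [0, 0, -12],
    [0, 0, -12],
    [0, 0, -12]
  ],
  "twist": [0, 0, 0, 0, 0]
}}

```text
t: 6.73
eef_pos: [0.4946, 0.1396, 0.2532]
tool_rot: [-0.002, 0.996, -0.091, 0.004]
contact_force: [0.5, 0.2, -0.1]
gripper_width: 0.712
```

```bash
python3 -c "
from h import *
st()
r=read_camera('top')
cv2.imwrite('pics/top4.png',cv2.resize(r['pixels'][170:320,160:360,::-1],None,fx=4,fy=4))
s=read_camera('scene')
for c in('top','scene'):
  print([d['centre'] for d in spot_point('drawer_face',c)],[d['centre'] for d in spot_point('collar_mid',c)],[d['centre'] for d in spot_point('post_foot',c)])
  m=[d['pixels'] for d in cut_out('collar_mid',c)]
  for k in m:
    ys,xs=np.nonzero(k);print(c,xs.min(),xs.max(),ys.min(),ys.max())
rel([.636,.1155,.25])
"
```

```text
t 6.73 p [0.4946 0.1396 0.2532] F [ 0.5  0.2 -0.1] T [-0.03  0.    0.01] w 0.712 q7 -2.26
[[0.6829, 0.2956, 0.0293]] [[0.8303, 0.0149, 0.0212], [0.6419, 0.1165, 0.1042], [0.8021, 0.1036, 0.0186]] [[0.6409, 0.1119, 0.0605]]
top 224 246 217 241
top 279 298 133 155
top 236 257 143 165
[] [[0.8091, 0.1009, 0.0189], [0.6362, 0.1124, 0.1019], [0.8369, 0.018, 0.0188]] [[0.6391, 0.115, 0.0663]]
scene 232 260 271 308
scene 302 328 184 216
scene 180 209 257 292
shift cm [14.59 -0.29 -0.08] yaw now -0.181 twist None tilt [-0.001 -0.    -1.   ]
```

View pics/top4.png

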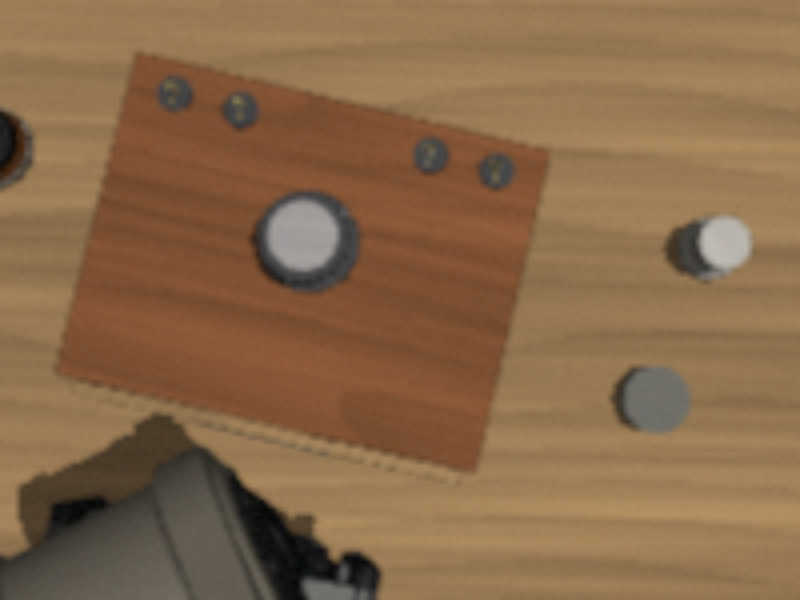

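```bash
python3 -c "
from h import *
r=read_camera('top');s=read_camera('scene')
print(bp(r,235.4,228.6,.127),bp(s,315.2,190.5,.127))
rel([.637,.1155,.25])
"
```

```text
[0.63698566 0.1153165  0.127     ] [0.6395605  0.11563304 0.127     ]
shift cm [14.68 -0.29 -0.04] yaw now -0.181 twist None tilt [-0. -0. -1.]
```

Request:
{"op": "move_arm", "data": {
  "gripper": [1, 1, 1, 1, 1],
  "xyz": [
    [3.5, 0, 0],
    [7, -0.1, 0],
    [10.5, -0.2, 0],
    [13.8, -0.3, 0],
    [14.8, -0.3, 0]
  ],
  "twist": [0, 0, 0, 0, 0]
}}

```text
t: 7.75
eef_pos: [0.6424, 0.1134, 0.2496]
tool_rot: [0.0, 0.996, -0.092, 0.001]
contact_force: [1.2, 0.5, 0.3]
gripper_width: 0.999
```

```bash
python3 -c "
from h import *
st();rel([.638,.1155,.165],-.18)"
```

```text
t 7.75 p [0.6424 0.1134 0.2496] F [1.2 0.5 0.3] T [-0.04 -0.02  0.02] w 0.999 q7 -2.15
shift cm [-0.5  -0.12  8.46] yaw now -0.184 twist -0.004221676654621032 tilt [ 0.003 -0.    -1.   ]
```

Request:
{"op": "move_arm", "data": {
  "gripper": [1, 1, 1, 1, 1],
  "xyz": [
    [0, 0, 2],
    [0, 0, 4.5],
    [0, 0, 6],
    [0, 0, 6],
    [0, 0, 6]
  ],
  "twist": [0, 0, 0, 0, 0]
}}

```text
t: 8.17
eef_pos: [0.6376, 0.1153, 0.1892]
tool_rot: [0.0, 0.996, -0.09, -0.001]
contact_force: [1.1, 0.6, 0.9]
gripper_width: 0.999
```

```bash
python3 -c "
from h import *
st();rel([.638,.1155,.165],-.18)
cv2.imwrite('pics/scene5.png',cv2.resize(read_camera('scene')['pixels'][100:300,200:460,::-1],None,fx=3,fy=3))"
```

```text
t 8.17 p [0.6376 0.1153 0.1892] F [1.1 0.6 0.9] T [0.06 0.   0.03] w 0.999 q7 -2.17
shift cm [ 0.04 -0.03  2.42] yaw now -0.181 twist -0.000977805183095759 tilt [-0.002 -0.    -1.   ]
```

View pics/scene5.png

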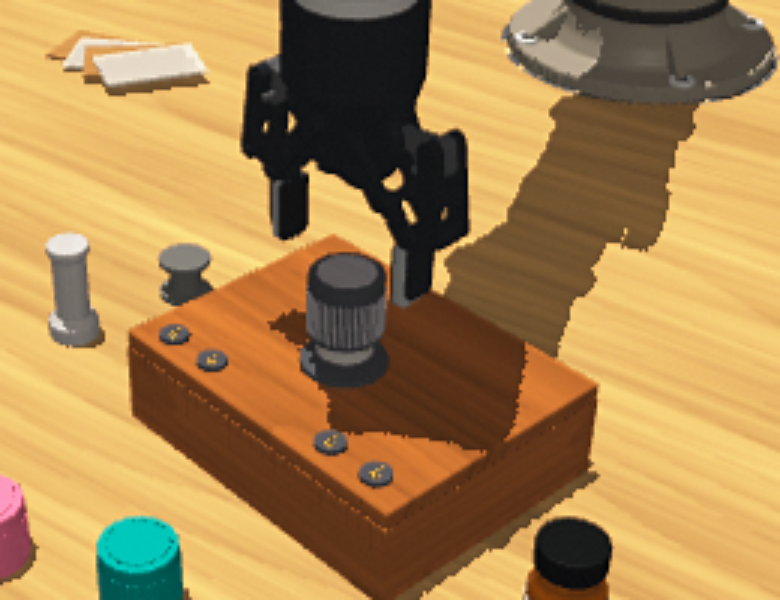

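Request:
{"op": "move_arm", "data": {
  "gripper": [1, 1, 1, 1],
  "xyz": [
    [0, 0, 1],
    [0, 0, 2],
    [0, 0, 2.4],
    [0, 0, 2.4]
  ],
  "twist": [0, 0, 0, 0]
}}

```text
t: 8.55
eef_pos: [0.6375, 0.115, 0.1646]
tool_rot: [0.0, 0.996, -0.09, -0.001]
contact_force: [0.3, -0.6, 0.5]
gripper_width: 1.006
```

Request:
{"op": "move_arm", "data": {
  "gripper": [0.3, 0.3, 0.3, 0.3, 0.3],
  "xyz": [
    [0, 0, 0],
    [0, 0, 0],
    [0, 0, 0],
    [0, 0, 0],
    [0, 0, 0]
  ],
  "twist": [0, 0, 0, 0, 0],
  "squeeze": 40
}}

```text
t: 8.97
eef_pos: [0.6386, 0.1153, 0.1666]
tool_rot: [-0.0, 0.996, -0.091, 0.001]
contact_force: [-0.4, -0.9, 3.2]
gripper_width: 0.5
```

Request:
{"op": "move_arm", "data": {
  "gripper": [0.3, 0.3, 0.3],
  "xyz": [
    [0, 0, 0],
    [0, 0, 0],
    [0, 0, 0]
  ],
  "twist": [0, 0, 0]
}}

```text
t: 9.22
eef_pos: [0.6386, 0.1153, 0.1665]
tool_rot: [-0.0, 0.996, -0.091, 0.001]
contact_force: [0.1, -0.3, 5.6]
gripper_width: 0.503
```

```bash
python3 -c "
from h import *
st();rel([.638,.1155,.165],-.18)
cv2.imwrite('pics/scene6.png',cv2.resize(read_camera('scene')['pixels'][100:300,200:460,::-1],None,fx=3,fy=3))"
```

```text
t 9.22 p [0.6386 0.1153 0.1665] F [ 0.1 -0.3  5.6] T [-0.05  0.1  -0.02] w 0.503 q7 -2.18
shift cm [-0.06 -0.01  0.15] yaw now -0.181 twist -0.001331843597486282 tilt [ 0.001  0.    -1.   ]
```

View pics/scene6.png

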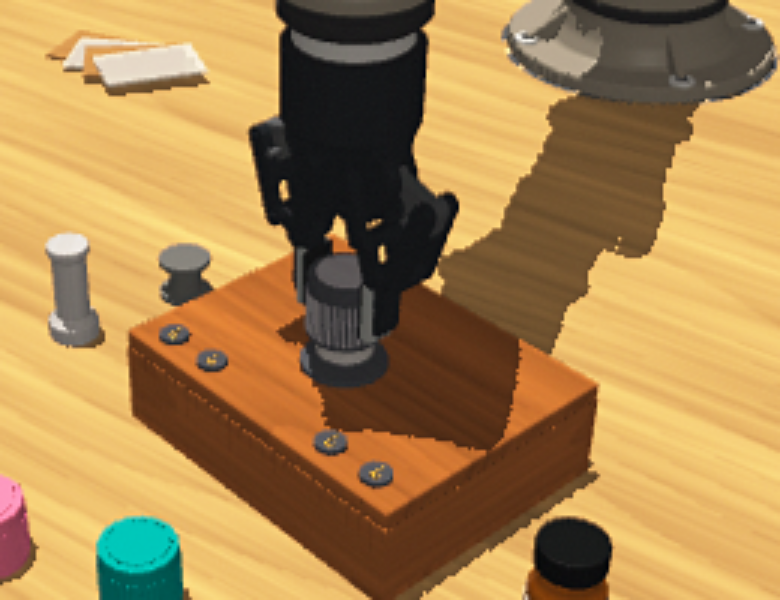

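Request:
{"op": "move_arm", "data": {
  "gripper": [0.3, 0.3, 0.3, 0.3, 0.3],
  "xyz": [
    [0, 0, 0],
    [0, 0, 0],
    [0, 0, 0],
    [0, 0, 0],
    [0, 0, 0]
  ],
  "twist": [-0.1, -0.2, -0.3, -0.4, -0.5]
}}

```text
t: 9.68
eef_pos: [0.6382, 0.1149, 0.1658]
tool_rot: [0.0, 0.987, 0.161, -0.0]
contact_force: [-0.4, -1.6, 0.8]
gripper_width: 0.504
```

```bash
python3 -c "
from h import *
st();rel([.638,.1155,.165],-.18)"
```

```text
t 9.68 p [0.6382 0.1149 0.1658] F [-0.4 -1.6  0.8] T [-0.14  0.03  0.03] w 0.504 q7 -1.74
shift cm [-0.   -0.06  0.08] yaw now 0.324 twist 0.5035507790187377 tilt [-0.    -0.001 -1.   ]
```

Request:
{"op": "move_arm", "data": {
  "gripper": [0.3, 0.3, 0.3, 0.3],
  "xyz": [
    [0, 0, 0.15],
    [0, 0, 0.15],
    [0, 0, 0.15],
    [0, 0, 0.15]
  ],
  "twist": [-0.04, -0.08, -0.12, -0.16]
}}

```text
t: 10.02
eef_pos: [0.6379, 0.1153, 0.1636]
tool_rot: [-0.0, 0.971, 0.238, -0.0]
contact_force: [1.3, 0.1, -1.0]
gripper_width: 0.504
```

```bash
python3 -c "
from h import *
st()"
```

```text
t 10.02 p [0.6379 0.1153 0.1636] F [ 1.3  0.1 -1. ] T [ 0.09 -0.21 -0.06] w 0.504 q7 -1.61
```

Request:
{"op": "move_arm", "data": {
  "gripper": [0.3, 0.3, 0.3],
  "xyz": [
    [0, 0, 0.1],
    [0, 0, 0.2],
    [0, 0, 0.2]
  ],
  "twist": [0, 0, 0]
}}

```text
t: 10.27
eef_pos: [0.6381, 0.1153, 0.1622]
tool_rot: [-0.0, 0.972, 0.237, -0.0]
contact_force: [0.5, 0.4, 0.6]
gripper_width: 0.507
```

```bash
python3 -c "
from h import *
st()
for c,a in(('scene',(100,300,200,460)),):
  cv2.imwrite('pics/scene7.png',cv2.resize(read_camera(c)['pixels'][a[0]:a[1],a[2]:a[3],::-1],None,fx=3,fy=3))"
```

```text
t 10.27 p [0.6381 0.1153 0.1622] F [0.5 0.4 0.6] T [0.06 0.09 0.01] w 0.507 q7 -1.61
```

View pics/scene7.png

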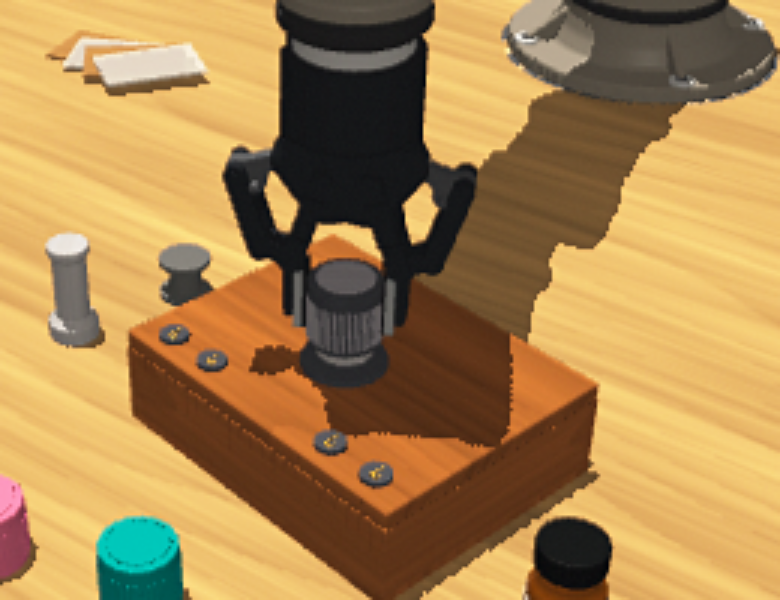

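Request:
{"op": "move_arm", "data": {
  "gripper": [0.3, 0.3, 0.3, 0.3, 0.3],
  "xyz": [
    [0, 0, 0.1],
    [0, 0, 0.2],
    [0, 0, 0.3],
    [0, 0, 0.4],
    [0, 0, 0.4]
  ],
  "twist": [0, 0, 0, 0, 0],
  "squeeze": 70
}}

```text
t: 10.73
eef_pos: [0.6381, 0.1154, 0.1586]
tool_rot: [0.0, 0.971, 0.237, -0.0]
contact_force: [-3.1, -0.5, 5.5]
gripper_width: 0.503
```

Request:
{"op": "move_arm", "data": {
  "gripper": [0.3, 0.3, 0.3, 0.3],
  "xyz": [
    [0, 0, 0.1],
    [0, 0, 0.2],
    [0, 0, 0.3],
    [0, 0, 0.3]
  ],
  "twist": [0, 0, 0, 0]
}}

```text
t: 11.07
eef_pos: [0.6382, 0.1154, 0.1568]
tool_rot: [0.0, 0.972, 0.237, 0.0]
contact_force: [-4.9, 0.2, 14.2]
gripper_width: 0.497
```

```bash
python3 -c "
from h import *
st()"
```

```text
t 11.07 p [0.6382 0.1154 0.1568] F [-4.9  0.2 14.2] T [-0.21  1.2   0.03] w 0.497 q7 -1.62
```

Request:
{"op": "move_arm", "data": {
  "gripper": [0.3, 0.3, 0.3, 0.3],
  "xyz": [
    [0, 0, 0.1],
    [0, 0, 0.2],
    [0, 0, 0.2],
    [0, 0, 0.2]
  ],
  "twist": [0, 0, 0, 0]
}}

```text
t: 11.4
eef_pos: [0.6383, 0.1155, 0.1567]
tool_rot: [0.001, 0.972, 0.237, 0.0]
contact_force: [-10.1, -3.2, 26.0]
gripper_width: 0.494
```

```bash
python3 -c "
from h import *
st()
for c,a in(('scene',(100,300,200,460)),):
  cv2.imwrite('pics/scene8.png',cv2.resize(read_camera(c)['pixels'][a[0]:a[1],a[2]:a[3],::-1],None,fx=3,fy=3))
st()
for c in('top','scene'): print([d['centre'] for d in spot_point('collar_mid',c)])"
```

```text
t 11.4 p [0.6383 0.1155 0.1567] F [-10.1  -3.2  26. ] T [-0.54  2.39 -0.03] w 0.494 q7 -1.62
t 11.45 p [0.6383 0.1155 0.1567] F [-10.4  -2.5  26.3] T [-0.6   2.36  0.01] w 0.5 q7 -1.62
[[0.8043, 0.1062, 0.0195], [0.8297, 0.0126, 0.0225], [0.6395, 0.1157, 0.1071], [0.6395, 0.1119, 0.0673], [0.5627, -0.0668, 0.0124]]
[[0.6379, 0.1122, 0.0917], [0.8337, 0.0153, 0.0205], [0.8093, 0.1003, 0.019]]
```

View pics/scene8.png

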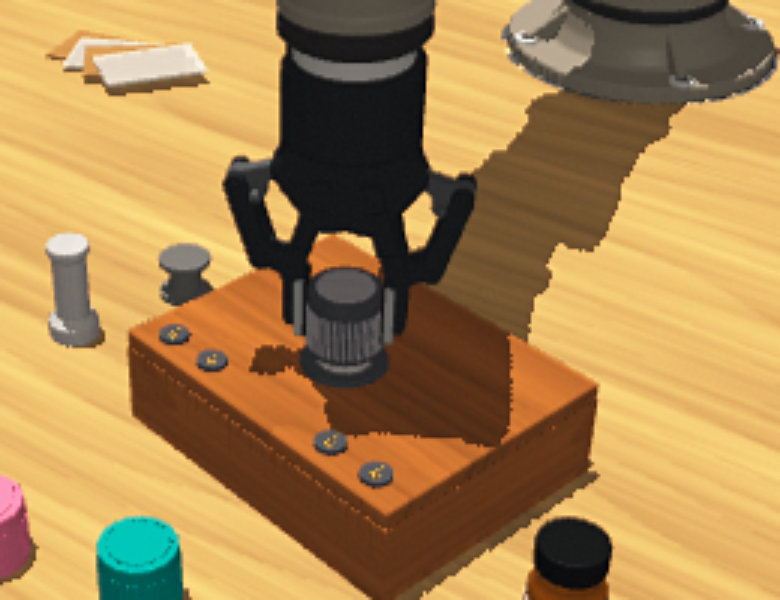

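```bash
python3 -c "
from h import *
s=read_camera('scene')
pr=lambda X:(lambda c:(s['fx']*c[0]/c[2]+s['cx'],s['fy']*c[1]/c[2]+s['cy']))(s['R']@np.array(X)+s['t'])
a=np.array(pr([.638,.1155,.127]));b=np.array(pr([.638,.1155,.117]));print('expected shift px x3',(b-a)*3)
for f in('scene5','scene6','scene7'):
  A=cv2.imread(f'pics/{f}.png',0);B=cv2.imread('pics/scene8.png',0)
  T=A[248:312,318:368] if 1 else 0
  m=cv2.matchTemplate(B[230:350,300:390],T,cv2.TM_CCOEFF_NORMED);_,v,_,l=cv2.minMaxLoc(m);print(f,v,l[0]+300-318,l[1]+230-248)
st()"
```

```text
expected shift px x3 [-0.50700528 15.00638274]
scene5 0.9537177085876465 0 15
scene6 0.5103772282600403 21 16
scene7 0.9737134575843811 0 9
t 11.6 p [0.6383 0.1155 0.1566] F [-10.5  -3.1  26.2] T [-0.52  2.39  0.02] w 0.499 q7 -1.62
```

```bash
python3 -c "
from h import *
cv2.imwrite('pics/top9.png',cv2.resize(read_camera('top')['pixels'][150:320,140:360,::-1],None,fx=3.5,fy=3.5))"
```

```text
(no output)
```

View pics/top9.png

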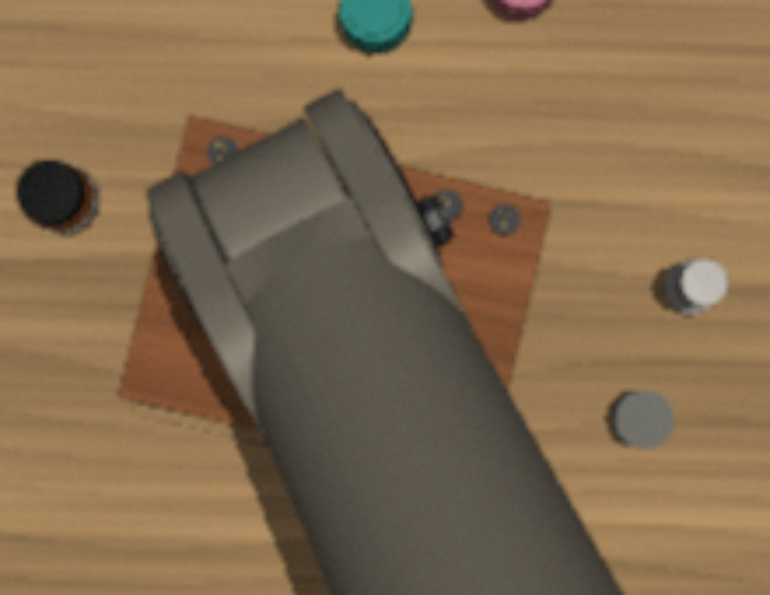

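The visible part of the drawer front, near pixel (180,415), is flush and the drawer is shut. The jar, stacker and spool stand where they were.

```bash
python3 -c "
from station import hand_in
print(hand_in())"
```

```text
the job is handed in; nothing more can be done
None
```

I pushed the hook drawer home, turned the collar until it dropped over its pins, and pressed it fully down. The job was handed in at about 11.7 s with the gripper still holding the collar down.

- **Drawer:** I pushed the flat face with closed fingers, over the detent and onto the hard stop, where the force rose to about 22 N with no further travel. The top view after I backed off, and the part visible at the end, showed it shut.
- **Collar:** I gripped it and turned it about 38° counter-clockwise under a light push until it dropped about 4 mm. I then pushed it to its hard stop at about 26 N with a 70 N grip. In the scene camera the collar moved down 15 px (enlarged 3×), matching the 10 mm expected; 9 px of that, 6 mm, came from the final push.
- **Bystanders:** The jar, stacker, spool and the two coloured look-alikes were not touched. The jar, stacker and spool stood unmoved in the last picture.
- **Checks that disagreed or failed:**
    - The point detector's collar height was about 5 mm too low from the scene camera and 10 mm too high from the top camera, with the arm in the way. I relied on the image shift and the force stop instead.
    - The detector could not find the drawer face after the push, so I judged it from the pictures and the force.
    - A side force of about 10 N stayed on the held collar.

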